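Slide a holder of microscope slides home under the scanner's hold-down spring

TASK

The holder with two glass slides lies loose in the run-out tray of the slide scanner, just short of the leaf spring that holds it down. Press a fingertip down hard on the holder's rubber thumb pad and slide it under the spring until its leading edge is fully home against the two steel stops, then let go and move clear. Do not touch the glass slides or lift the holder out of the tray, and leave the other things on the bench where they are.

Things in the scene. Friction and masses are not known exactly. Their poses are not given: they have to be found in the camera images.
- scanner: White slide scanner fixed to the bench, casing 260 mm wide, 215 mm high, a flat aluminium tray run out of its front. Origin: at bench level straight below the middle of the stop line. x: level, along the tray into the machine, the way the holder must slide; z up. The casing fills x = 45 to 385 mm; the tray floor, 50 mm above the bench, x = -186 to 46 mm, 94 mm wide
- stop_line (a point): Point on the tray floor, on its centre line, in the plane of the faces of the two steel end stops (each 14 mm wide, 10 mm high, centred 28 mm either side). Axes as scanner. A fully home holder has its lead_edge here. Guide rails 6 mm high, 76 mm apart, run along the tray. Floor, rails and stops are slick (friction about 0.15)
- tray_lip (a point): Middle of the top of the lip that closes the tray's outer end: 8 mm high above the tray floor, its inner face 177 mm before the stop line. At the start only 3 to 9 mm remain between it and the holder's outer end, too little for a finger. Axes as scanner
- leaf (a joint): Lift angle (rad) of the steel leaf spring, 26 mm wide, on the tray's centre line. It slopes down to the holder, rubs 10 mm before the stop line; turned-up tip 22 mm before it. At 0 (rest) its rubbing line is 5 mm, its tip 11.5 mm above the floor; on the holder it reads about 0.07 and presses with 6 N. Sliding in takes up to 9 N. Let go half-way, the holder is pushed back out; fully home it stays
- holder: Loose flat plastic slide holder, 142 mm long (x), 72 mm wide (y), 8 mm thick, about 0.12 kg, lying in the tray with 2 mm play to either rail, its leading edge 26 to 32 mm short of the stops at the start. Origin: centre of its underside; x points to its leading edge (towards the stops), z up. Slick but for the thumb pad
- lead_edge (a point): Middle of the holder's leading edge, at its underside; 71 mm from the holder's origin along its x
- thumb_pad (a point): Centre of the top of the ribbed black rubber thumb pad at the holder's outer end, 34 mm (x) by 60 mm (y), 8.5 mm above the tray floor, 51 mm behind the holder's origin. It grips a fingertip (friction about 1): pressed with 16 to 25 N the holder follows the finger, pressed lightly the finger skids at the spring
- slides: The two glass slides, each 76 by 26 mm, side by side in the holder, tops 1.5 mm below the holder's top; they fill x = -29 to 47 mm, y = -30 to 30 mm of the holder's frame, beginning 5 mm beyond the inner end of the thumb pad. Origin and axes as holder. Not to be touched
- slide_box: Bystander: loose blue plastic box for slides, 87 x 102 x 36 mm. Origin: centre of its underside
- oil_bottle: Bystander: small loose amber bottle with black cap, diameter 32 mm, 75 mm high. Origin: centre of its underside
- flask: Bystander: loose white vacuum flask with red cap, diameter 68 mm, 200 mm high. Origin: centre of its underside
Not all that is in view belongs to the job. Of the things that look like the holder, the smallest one is meant.

How it is judged:
On the way:
1. the fingers press on the holder while it is on its way under the lifted spring (contact force between the fingers and holder above 6 N and value of joint leaf above 0.02 rad and x of lead_edge in the frame of stop_line below -0.004 m), for 0.05 s.
At the end, for the whole second after the job is handed in: The holder rests flat on the tray floor, square in the tray (within 0.06 rad), its leading edge within 3 mm of the stops, with the leaf spring riding on top of it (lifted more than 0.05 rad), at rest and released (x of lead_edge in the frame of stop_line above -0.003 m and z of each of lead_edge, holder in the frame of stop_line below 0.002 m and angle between the x axis of holder and the x axis of scanner, either way round below 0.06 rad and value of joint leaf above 0.05 rad and linear speed of holder below 0.01 m/s); the robot touches nothing.
It fails at once if a glass slide was touched (contact force between slides and anything else above 0.5 N).
It fails at once if the holder was lifted out of the tray (z of holder in the frame of stop_line above 0.008 m or angle between holder's own z axis and vertical above 0.12 rad).
It fails at once if a bystander was moved (distance of any of slide_box, oil_bottle, flask from where it was at the start of the episode above 0.015 m).
It also fails if it takes over 34 s, if anything falls off the work surface, if the arm or the gripper's body presses on something with over 40 N, if the wrist force passes 120 N, or if a joint passes its speed limit or range.

ROBOT

A 7-joint arm with a two-finger parallel gripper is mounted at the origin on the work surface. World frame = base frame: x ahead of the robot, y to its left, z up, the work surface at z = 0. Lengths are in m, angles in rad, forces in N, time in s.
With the tool pointing down it reaches from about 0.35 to 0.9 m from the base axis. Payload 8.1 kg.
Tool frame: the origin (TCP) lies on the centre line of the jaws, within the pads' length; the fingertips stand 17 mm ahead of it and the grasp point (between the pads) lies 2 mm behind it; z points along the fingers, y is the direction in which the jaws open and shut (so a half turn about z gives the same grasp; the last joint's range is limited). The gripper opens to 92 mm and grips with 3 to 60 N. Pads are 19 mm wide; open, the fingers measure 130 mm over their backs; the gripper's body (75 mm by 190 mm) begins 47 mm behind the grasp point.
Start: joints at [1.203, 0.434, 0.025, 1.573, -0.012, 1.134, -0.075], TCP at [0.164, -0.603, 0.244] pointing down, gripper open.
Joint ranges: [-2.62, 2.62], [-0.44, 2.09], [-1.27, 1.32], [0.08, 2.57], [-1.32, 4.46], [0.12, 2], [-2.74, 2.74]. Speed limits (rad/s): [2.22, 2.22, 3.01, 3.01, 3.14, 3.14, 3.14].

INTERFACE

Orientations are given as a rotation vector (axis times angle).
In Python, from cell import arm gives the robot as it stands.
- The arm moves only by the shell command python3 -m creep 'ROWS' [FORCE]. ROWS is JSON, a list that holds one entry, the list of rows, each a list of 7 numbers: the shift along the world's x, y, z in cm, then the turn, a rotation vector about the world's x, y, z in degrees, then the opening, from -1 (shut) to 1 (fully open), so that 0 is half open. In form: [[[tx, ty, tz, ax, ay, az, jaw], ...]]. A call has 1 to 5 rows; each row is the pose to reach, as a shift and turn from the pose commanded when the call began; what a row does not reach only later rows make up. A row lasts 1/10 s, in which the tool goes at most 50 mm and 8.59 degrees, less where a joint would pass 70% of its speed; a pose out of reach is approached as far as the arm can. A call with a gripper value outside its range is refused whole. The fingers move at their own pace and stop on an object; FORCE is the grip in N (left out, the last holds). Time passes only in rows, so rows that repeat a pose let the fingers close. It gives the time, the measured TCP pose, the force and the opening at its end, in the units of the state.
- arm.observe(): the state, without advancing time (a new reading comes with each control period).
- arm.get_image(name): name is "scene" or "top" or "wrist"; returns the picture (480x640x3 uint8, red, green, blue); there is no depth.
- arm.camera_model(name): a dict with "vfov" (degrees; the focal length in pixels is half the picture's height over the tangent of half this angle, whatever the lens; pixels are square), "cx", "cy" (the principal point, pixels), "k1" (the pictures are not rectified: a ray, as slopes to the right and down, at radius r is drawn at 1 + k1 r^2 times it, then the intrinsics apply), "cam_to_world" (4x4, takes a point from camera to world coordinates); the wrist camera has in their place "T_tool_cam" (4x4, takes a point from camera to tool coordinates, whose origin is the TCP and whose axes are the flange's). Camera axes: x right, y down, z forward; pixel columns grow to the right and rows downward; lengths in m; the calibration is good to about 2 mm. A picture is of the moment at which its call begins: read the wrist's pose just before it. camera_model takes no time and is no camera call.
- arm.sign_off(): hands the job in, once; it reports no verdict.
The state is a dict: "clock": time; "joints": joint angles; "dq": joint speeds; "joint_efforts": joint torques, N m; "position": TCP position; "ee_rot": TCP orientation; "force": force on the tool from outside, world axes, zero at the start; "ft_torque": the same for the moment, N m; "width": opening from 0.0 (shut) to 1.0 (fully open).
Only numpy, scipy, OpenCV 4.12 (cv2) and the standard library are available. Lean on these libraries where they do the work, as an engineer would, in place of code of your own. Each camera call takes 0.05 s, during which the arm holds its last target.

## Working session

There is one attempt and no reset: what is moved stays moved. The work goes in short steps, Python scripts to look and compute and a shell command to move; the robot and the scene stay as the last step left them, time stands still between calls to the robot, and variables do not carry over. Pictures are saved under pics/ and viewed, and the job is handed in when it is done.

```bash
mkdir -p pics; ls; python3 - <<'E'
from cell import arm
import cv2
print(arm.observe())
for n in ("scene","top"):
    cv2.imwrite(f"pics/{n}0.png",arm.get_image(n)[:,:,::-1]); print(n,arm.camera_model(n))
print(arm.camera_model("wrist"))
E
```

```text
pics
{'clock': 0.0, 'joints': array([ 1.20340472,  0.43522146,  0.02497827,  1.57408518, -0.01155642,
        1.13400238, -0.07513391]), 'dq': array([-0.00166972,  0.00040989, -0.00154247,  0.0021858 , -0.00212008,
        0.00157842, -0.00100238]), 'joint_efforts': array([ 1.40006705e-04, -6.67860246e+01,  9.85029973e-01, -3.14464653e+01,
       -6.05534739e-02,  4.29099309e-02,  1.38297610e-04]), 'position': array([ 0.16337287, -0.60277237,  0.24295058]), 'ee_rot': array([-3.11260711e+00, -4.14378527e-01,  6.10366670e-04]), 'force': array([ 0.15394145,  0.53205325, -0.57071841]), 'ft_torque': array([ 0.00640459, -0.06374189,  0.00882311]), 'width': 0.997725164863572}
scene {'vfov': 44.82156104269053, 'cx': 321.96553765502733, 'cy': 228.533996005909, 'k1': -0.08021325933237138, 'cam_to_world': array([[ 7.31754648e-01,  5.73759952e-01, -3.67878583e-01,
         9.09316224e-01],
       [ 6.81567867e-01, -6.15521246e-01,  3.95725712e-01,
        -2.41317196e-01],
       [ 6.14481376e-04, -5.40308350e-01, -8.41466879e-01,
         8.04884172e-01],
       [ 0.00000000e+00,  0.00000000e+0
[... 279 characters left out ...]
e-01,  1.91055292e-02, -9.95895564e-04,
         1.06353425e-01],
       [-7.95345777e-04, -9.35190499e-02, -9.95617173e-01,
         1.10114195e+00],
       [ 0.00000000e+00,  0.00000000e+00,  0.00000000e+00,
         1.00000000e+00]])}
{'vfov': 68.39834627886013, 'cx': 320.60676932579247, 'cy': 238.7470244520042, 'k1': 0.014304115346366216, 'T_tool_cam': array([[-2.28397003e-04, -9.52116162e-01, -3.05736426e-01,
         8.29504980e-02],
       [ 9.99999967e-01, -1.81305444e-04, -1.82422334e-04,
        -6.99034315e-04],
       [ 1.18255574e-04, -3.05736458e-01,  9.52116172e-01,
        -1.39657921e-01],
       [ 0.00000000e+00,  0.00000000e+00,  0.00000000e+00,
         1.00000000e+00]])}
```

View pics/scene0.png

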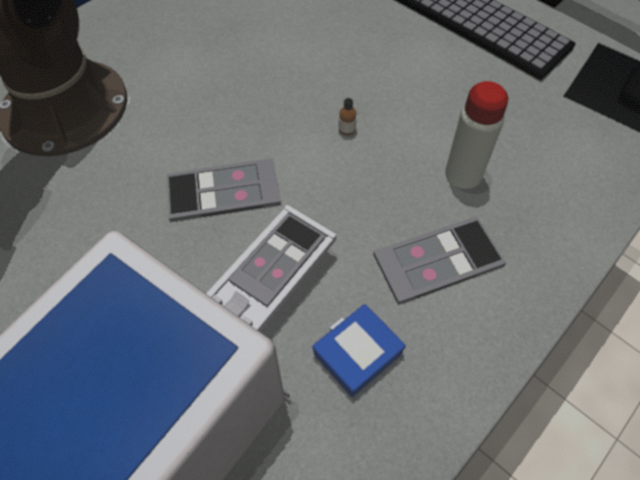

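View pics/top0.png

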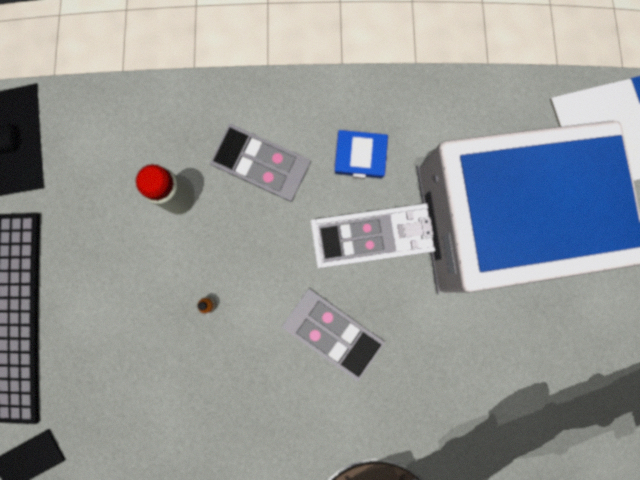

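```bash
cat > h.py <<'E'
import numpy as np, cv2
from cell import arm
from scipy.spatial.transform import Rotation as R
def K(m): f=240/np.tan(np.radians(m["vfov"])/2); return f
def cast(m,T,px,z):
    px=np.atleast_2d(np.float64(px)); f=K(m)
    d=(px-[m["cx"],m["cy"]])/f; s=d.copy()
    for _ in range(20): s=d/(1+m["k1"]*(s**2).sum(1,keepdims=True))
    r=np.c_[s,np.ones(len(s))]@T[:3,:3].T; o=T[:3,3]
    return o+r*((z-o[2])/r[:,2])[:,None]
def proj(m,T,P):
    P=np.atleast_2d(P); c=(P-T[:3,3])@T[:3,:3]; s=c[:,:2]/c[:,2:]
    return s*(1+m["k1"]*(s**2).sum(1,keepdims=True))*K(m)+[m["cx"],m["cy"]]
def wristT(o,m):
    T=np.eye(4);T[:3,:3]=R.from_rotvec(o["ee_rot"]).as_matrix();T[:3,3]=o["position"]; return T@m["T_tool_cam"]
E
python3 - <<'E'
from h import *
a=cv2.imread("pics/top0.png"); c=a[195:280,300:450]
cv2.imwrite("pics/top0c.png",cv2.resize(c,None,fx=5,fy=5,interpolation=cv2.INTER_CUBIC))
a=cv2.imread("pics/scene0.png"); c=a[195:340,200:350]
cv2.imwrite("pics/scene0c.png",cv2.resize(c,None,fx=4,fy=4,interpolation=cv2.INTER_CUBIC))
for n,roi in (("top",(300,195,350,280)),("scene",(260,195,345,270))):
    m=arm.camera_model(n);g=cv2.imread(f"pics/{n}0.png").max(2);x0,y0,x1,y1=roi
    k=(g[y0:y1,x0:x1]<60).astype(np.uint8)
    nn,l,st,ce=cv2.connectedComponentsWithStats(k);i=1+st[1:,4].argmax()
    pts=np.argwhere(l==i)[:,::-1]+[x0,y0]; r=cv2.minAreaRect(pts.astype(np.float32))
    w=cast(m,m["cam_to_world"],cv2.boxPoints(r),.0585)
    print(n,st[i],r,"\n",w.round(4),cast(m,m["cam_to_world"],ce[i]+[x0,y0],.0585),np.linalg.norm(np.diff(w,axis=0),axis=1))
E
```

```text
top [ 22  32  19  30 429] ((330.70269775390625, 241.71621704101562), (28.605422973632812, 14.960307121276855), 80.53767395019531) 
 [[0.5868 0.0971 0.0585]
 [0.591  0.0686 0.0585]
 [0.5363 0.0608 0.0585]
 [0.5321 0.0892 0.0585]] [[0.56156025 0.07889449 0.0585    ]] [0.02888591 0.05527971 0.02874852]
scene [ 18  23  41  31 625] ((297.948486328125, 232.5836639404297), (36.68682098388672, 18.21238899230957), 31.607501983642578) 
 [[0.5363 0.0607 0.0585]
 [0.5268 0.0908 0.0585]
 [0.5862 0.0982 0.0585]
 [0.5945 0.0686 0.0585]] [[0.56149799 0.07952517 0.0585    ]] [0.03154315 0.0598432  0.03071752]
```

View pics/top0c.png

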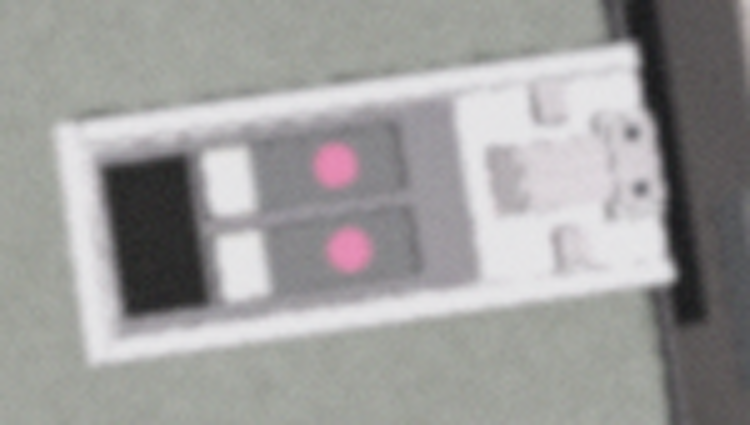

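View pics/scene0c.png

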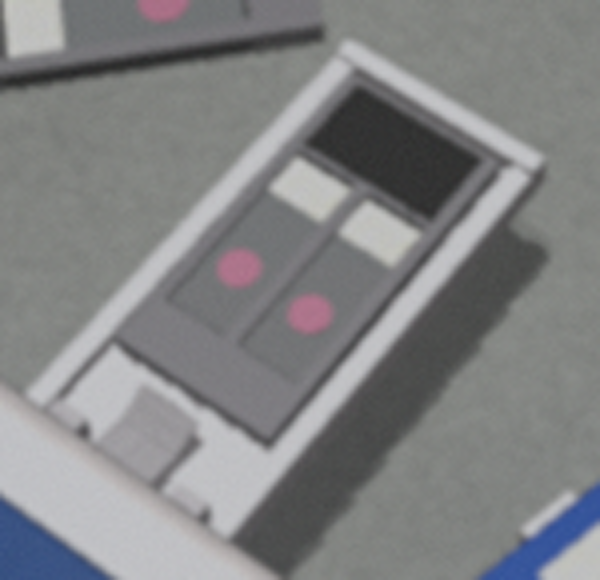

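```bash
python3 - <<'E'
from h import *
m=arm.camera_model("top");T=m["cam_to_world"]
q=np.array([[62,128],[632,44],[92,362],[674,278]])/5+[300,195]
w=cast(m,T,q,.056); print(w.round(4)); 
for a,b in((0,1),(2,3)): d=w[b]-w[a]; print(np.degrees(np.arctan2(d[1],d[0])),np.linalg.norm(d))
h=np.array([[455,95],[478,283]])/5+[300,195]
e=cast(m,T,h,.058).mean(0); print("lead",e)
m=arm.camera_model("scene");T=m["cam_to_world"]
q=np.array([[345,40],[30,395],[545,160],[225,540]])/4+[200,195]
w=cast(m,T,q,.057);print(w.round(4))
for a,b in((0,1),(2,3)): d=w[b]-w[a]; print(np.degrees(np.arctan2(d[1],d[0])),np.linalg.norm(d))
h=np.array([[118,345],[270,445]])/4+[200,195]
print("lead",cast(m,T,h,.058).mean(0))
E
```

```text
[[ 0.6034  0.1134  0.056 ]
 [ 0.6325 -0.1098  0.056 ]
 [ 0.5126  0.1035  0.056 ]
 [ 0.5405 -0.1227  0.056 ]]
-82.59456679754237 0.2251336366449183
-82.9715063956443 0.22797205727078604
lead [ 0.5766234  -0.04256683  0.058     ]
[[ 0.5115  0.1043  0.057 ]
 [ 0.5382 -0.0823  0.057 ]
 [ 0.6061  0.1166  0.057 ]
 [ 0.6293 -0.0729  0.057 ]]
-81.86340670985271 0.18851295549333058
-83.01819187027412 0.19094983319239858
lead [ 0.58103234 -0.04242917  0.058     ]
```

```bash
python3 -m creep '[[[0,0,4,0,0,0,-1],[0,0,8,0,0,0,-1],[0,0,12,0,0,0,-1],[0,0,16,0,0,8,-1],[2,4,18,0,0,16,-1]]]' 20; python3 -c "
from cell import arm;o=arm.observe();print(o['joints'],o['position'],o['width'])"
```

```text
clock: 0.6
position: [0.1802, -0.5668, 0.4258]
ee_rot: [3.023, 0.84, -0.004]
force: [1.5, 0.3, 0.2]
width: 0.614
[ 1.18618328  0.29983814 -0.02110365  1.33073915  0.009273    1.50793145
  0.13681085] [ 0.18019813 -0.56678716  0.42578728] 0.6136751626407211
```

```bash
python3 -m creep '[[[2.5,4.2,0,0,0,5,-1],[5,8.4,0,0,0,10,-1],[7.5,12.6,0,0,0,15,-1],[10,16.8,0,0,0,20,-1],[12.5,21,0,0,0,25,-1]]]'; python3 -m creep '[[[2.5,4.2,0,0,0,5,-1],[5,8.4,0,0,0,10,-1],[7.5,12.6,0,0,0,15,-1],[10,16.8,0,0,0,20,-1],[12.5,21,0,0,0,25,-1]]]'; python3 -c "
from cell import arm;o=arm.observe();print(o['joints'],o['position'],o['width'])"
```

```text
clock: 1.1
position: [0.309, -0.3512, 0.4235]
ee_rot: [-2.769, -1.484, 0.0]
force: [0.8, 0.2, 0.4]
width: 0.18
clock: 1.6
position: [0.4339, -0.1414, 0.4237]
ee_rot: [2.382, 2.047, -0.0]
force: [0.7, -0.4, 0.1]
width: 0.003
[ 0.65580662  0.08865511 -0.49738782  1.60942255  0.04286085  1.45430309
  0.00409998] [ 0.43390257 -0.14140964  0.4236917 ] 0.00342429188498851
```

```bash
python3 -m creep '[[[2.5,4.3,0,0,0,5,-1],[5,8.6,0,0,0,10,-1],[7.5,13,-2,0,0,16,-1],[10,17.3,-4,0,0,16,-1],[12.5,21.5,-6,0,0,16,-1]]]'; python3 -m creep '[[[0.2,0.7,-4,0,0,0,-1],[0.2,0.7,-8,0,0,0,-1],[0.2,0.7,-12,0,0,0,-1],[0.2,0.7,-16,0,0,0,-1],[0.2,0.7,-16,0,0,0,-1]]]'; python3 - <<'E'
from h import *
o=arm.observe();a=arm.get_image("wrist")[:,:,::-1];cv2.imwrite("pics/w1.png",a);np.save("w1.npy",np.r_[o["position"],o["ee_rot"]])
print(o['joints'],o['position'],R.from_rotvec(o["ee_rot"]).as_matrix().round(4),o["force"])
cv2.imwrite("pics/s1.png",arm.get_image("scene")[:,:,::-1])
E
```

```text
clock: 2.1
position: [0.554, 0.0647, 0.367]
ee_rot: [2.079, 2.355, -0.0]
force: [0.8, -1.5, -0.6]
width: 0.009
clock: 2.6
position: [0.5521, 0.0688, 0.2028]
ee_rot: [-2.074, -2.352, 0.012]
force: [0.1, -0.8, -0.3]
width: 0.007
[ 0.2395796   0.44638119 -0.63376484  1.74853923  0.29659074  1.05417474
 -0.3727333 ] [0.55211493 0.06880131 0.20278408] [[-1.251e-01  9.921e-01 -9.500e-03]
 [ 9.921e-01  1.251e-01 -1.700e-03]
 [-5.000e-04 -9.600e-03 -1.000e+00]] [ 0.14130756 -0.7592013  -0.28162957]
```

View pics/w1.png

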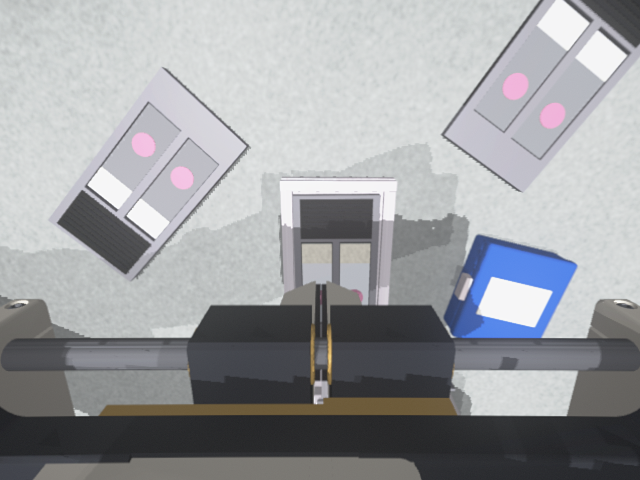

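View pics/s1.png

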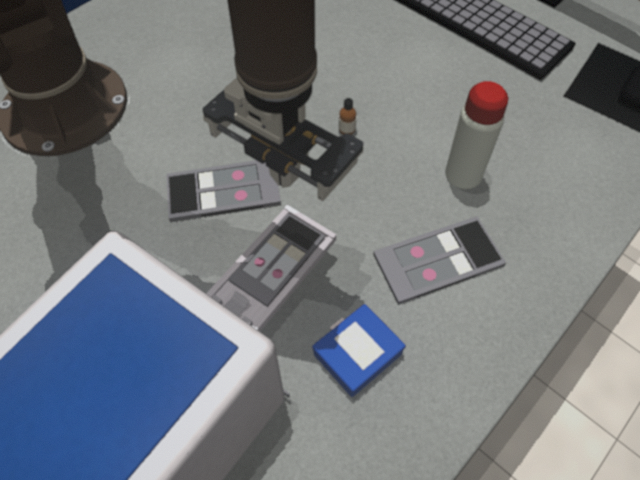

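```bash
python3 - <<'E'
from h import *
m=arm.camera_model("wrist");v=np.load("w1.npy");T=wristT({"position":v[:3],"ee_rot":v[3:]},m)
g=cv2.imread("pics/w1.png").max(2)[190:260,295:385]
k=(g<85).astype(np.uint8);nn,l,st,ce=cv2.connectedComponentsWithStats(k);i=1+st[1:,4].argmax();print(st[i],ce[i])
pts=(np.argwhere(l==i)[:,::-1]+[295,190]).astype(np.float32);r=cv2.minAreaRect(pts)
w=cast(m,T,cv2.boxPoints(r),.0585);print(r,w.round(4),w.mean(0),np.linalg.norm(np.diff(w,axis=0),axis=1))
o=arm.observe();print(o["position"],o["ee_rot"],o["dq"].round(3))
E
```

```text
[   6   10   71   39 1941] [43.07006698 34.2488408 ]
((336.0, 219.0), (38.0, 70.0), 90.0) [[0.5313 0.0922 0.0585]
 [0.5878 0.0994 0.0585]
 [0.5933 0.0674 0.0585]
 [0.5348 0.0598 0.0585]] [0.56178693 0.07969391 0.0585    ] [0.0570397  0.0325176  0.05902406]
[0.55535221 0.07021899 0.20828707] [-2.07744277e+00 -2.35539552e+00  9.72019918e-04] [ 0.004 -0.034 -0.011 -0.044 -0.003  0.002  0.001]
```

```bash
python3 -m creep '[[[0,0,0,0,0,0,-1],[0,0,0,0,0,0,-1]]]';python3 -c "
from cell import arm;o=arm.observe();print(o['position'],o['ee_rot'])"
```

```text
clock: 2.9
position: [0.5566, 0.0705, 0.21]
ee_rot: [2.077, 2.354, 0.004]
force: [1.0, 0.0, 0.6]
width: 0.001
[0.55662991 0.07051766 0.21004324] [2.07702544 2.35395207 0.00425043]
```

```bash
python3 -m creep '[[[0.5,1.1,-2,0,0,0,-1],[0.5,1.1,-5,0,0,0,-1],[0.5,1.1,-8,0,0,0,-1],[0.5,1.1,-10.5,0,0,0,-1],[0.5,1.1,-12,0,0,0,-1]]]';python3 -m creep '[[[0,0,0,0,0,0,-1],[0,0,0,0,0,0,-1]]]'; python3 - <<'E'
from h import *
o=arm.observe();a=arm.get_image("wrist")[:,:,::-1];cv2.imwrite("pics/w2.png",a)
print(o['position'],o["ee_rot"],R.from_rotvec(o["ee_rot"]).as_matrix().round(4),o["force"])
cv2.imwrite("pics/s2.png",cv2.resize(arm.get_image("scene")[160:340,190:390,::-1],None,fx=4,fy=3.3))
E
```

```text
clock: 3.4
position: [0.5606, 0.081, 0.0873]
ee_rot: [2.078, 2.355, -0.0]
force: [0.7, -0.7, 0.3]
width: 0.005
clock: 3.6
position: [0.5612, 0.0814, 0.089]
ee_rot: [2.078, 2.355, 0.002]
force: [-0.9, 0.7, -0.1]
width: 0.006
[0.56120669 0.08143918 0.08903056] [2.07770221e+00 2.35525694e+00 1.91757839e-03] [[-1.247e-01  9.922e-01  1.500e-03]
 [ 9.922e-01  1.247e-01  3.000e-04]
 [ 1.000e-04  1.500e-03 -1.000e+00]] [-0.94435609  0.71328564 -0.09438166]
```

View pics/w2.png

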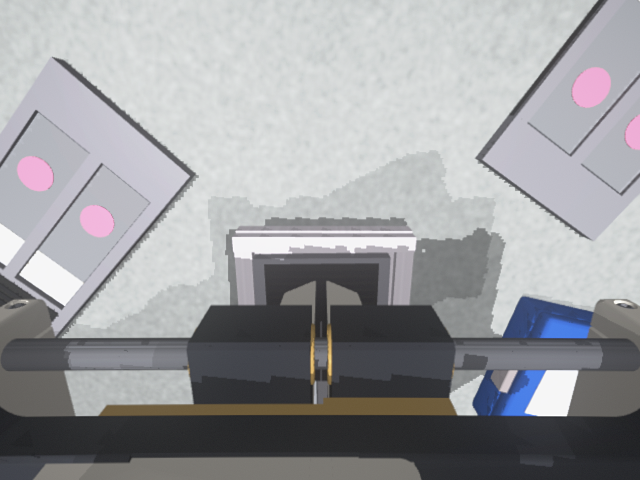

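View pics/s2.png

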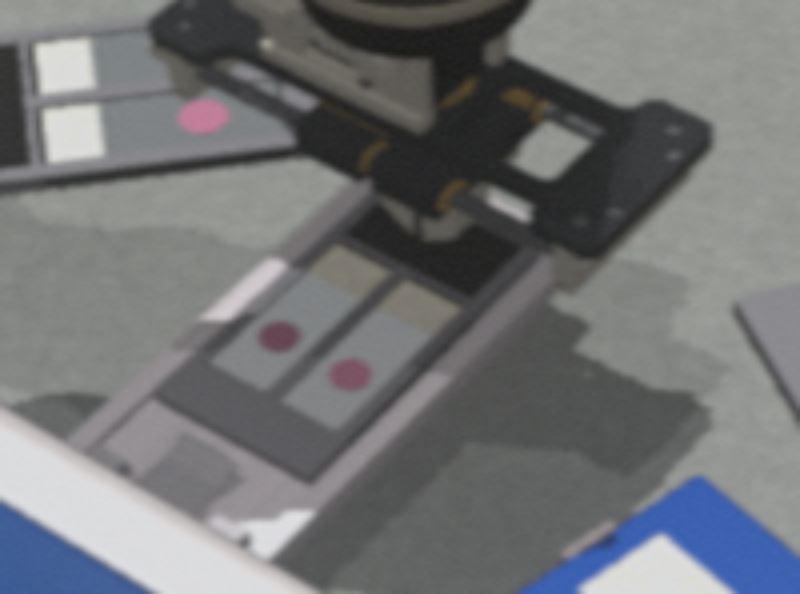

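```bash
python3 -m creep '[[[0,0,-0.5,0,0,0,-1],[0,0,-1.0,0,0,0,-1],[0,0,-1.2,0,0,0,-1],[0,0,-1.3,0,0,0,-1],[0,0,-1.3,0,0,0,-1]]]';python3 -m creep '[[[0,0,-0.1,0,0,0,-1],[0,0,-0.1,0,0,0,-1]]]';python3 -m creep '[[[0,0,-0.1,0,0,0,-1],[0,0,-0.1,0,0,0,-1]]]'
```

```text
clock: 4.2
position: [0.5613, 0.0814, 0.0758]
ee_rot: [2.077, 2.355, 0.002]
force: [-0.7, -0.4, 9.5]
width: 0.004
clock: 4.4
position: [0.562, 0.0817, 0.0757]
ee_rot: [2.077, 2.354, 0.004]
force: [-1.8, -0.5, 17.3]
width: 0.009
clock: 4.6
position: [0.5628, 0.082, 0.0756]
ee_rot: [2.076, 2.353, 0.006]
force: [-3.4, -1.6, 24.7]
width: 0.002
```

```bash
python3 -m creep '[[[0.02,-0.15,0.03,0,0,0,-1],[0.04,-0.3,0.03,0,0,0,-1],[0.06,-0.5,0.03,0,0,0,-1],[0.09,-0.7,0.03,0,0,0,-1],[0.11,-0.9,0.03,0,0,0,-1]]]'; python3 - <<'E'
from h import *
cv2.imwrite("pics/s3.png",cv2.resize(arm.get_image("scene")[160:340,190:390,::-1],None,fx=4,fy=3.3))
E
```

```text
clock: 5.1
position: [0.564, 0.0745, 0.0757]
ee_rot: [2.075, 2.355, 0.009]
force: [-1.0, 2.7, 20.3]
width: 0.006
```

View pics/s3.png

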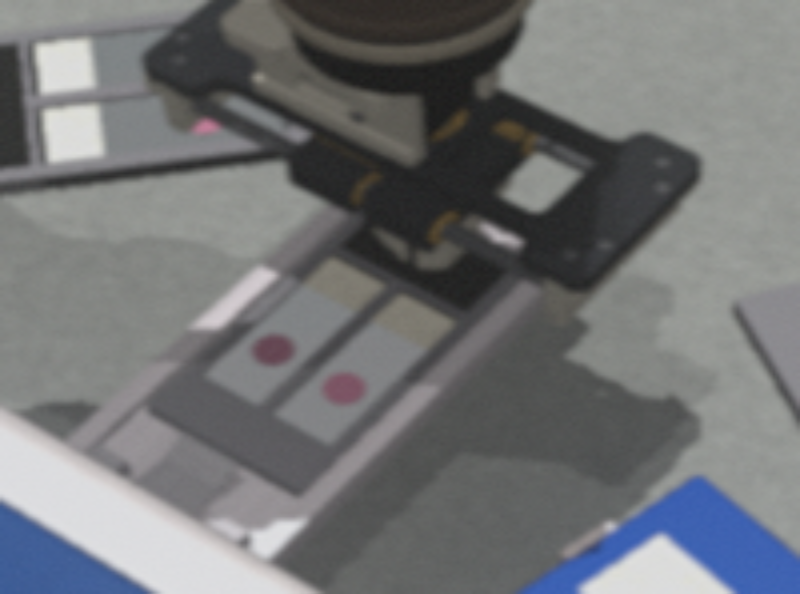

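```bash
python3 -m creep '[[[0.02,-0.2,0,0,0,0,-1],[0.05,-0.4,0,0,0,0,-1],[0.07,-0.6,0,0,0,0,-1],[0.1,-0.8,0,0,0,0,-1],[0.12,-1,0,0,0,0,-1]]]';  python3 -m creep '[[[0.01,-0.1,0,0,0,0,-1],[0.02,-0.2,0,0,0,0,-1],[0.04,-0.3,0,0,0,0,-1],[0.05,-0.4,0,0,0,0,-1]]]'
```

```text
clock: 5.65
position: [0.5652, 0.0646, 0.0757]
ee_rot: [2.075, 2.355, 0.01]
force: [-0.9, 5.4, 18.4]
width: 0.004
clock: 6.05
position: [0.5656, 0.0619, 0.0757]
ee_rot: [2.075, 2.357, 0.011]
force: [-2.3, 7.6, 17.9]
width: 0.005
```

```bash
python3 -m creep '[[[0,0,-0.06,0,0,0,-1],[0.02,-0.15,-0.06,0,0,0,-1],[0.04,-0.3,-0.06,0,0,0,-1],[0.05,-0.4,-0.06,0,0,0,-1],[0.06,-0.5,-0.06,0,0,0,-1]]]'; python3 - <<'E'
from h import *
for n,(a,b,c,d) in (("scene",(160,340,190,390)),("top",(180,290,300,450))):
  cv2.imwrite(f"pics/{n}4.png",cv2.resize(arm.get_image(n)[a:b,c:d,::-1],None,fx=4,fy=4)[:600])
E
```

```text
clock: 6.55
position: [0.5663, 0.0574, 0.0757]
ee_rot: [2.074, 2.357, 0.012]
force: [-3.2, 6.7, 23.8]
width: 0.007
```

View pics/scene4.png

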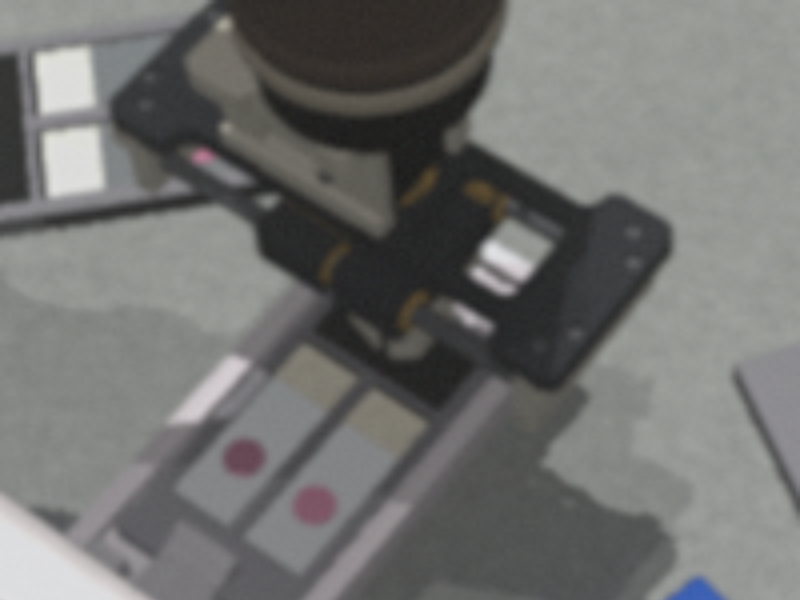

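View pics/top4.png

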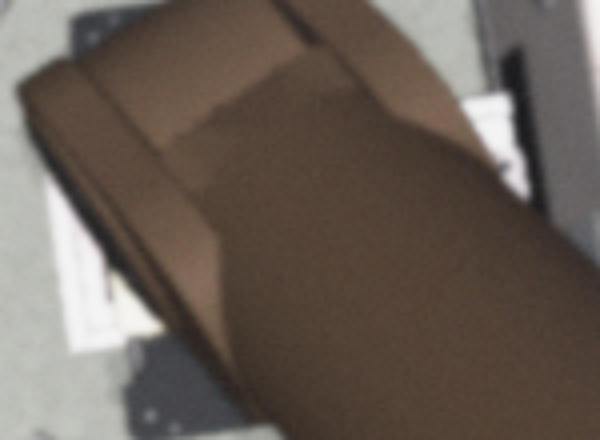

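```bash
python3 -m creep '[[[0.02,-0.1,0,0,0,0,-1],[0.03,-0.2,0,0,0,0,-1],[0.03,-0.3,0,0,0,0,-1]]]'; python3 -m creep '[[[0.01,-0.1,0,0,0,0,-1],[0.02,-0.2,0,0,0,0,-1],[0.03,-0.2,0,0,0,0,-1]]]'
```

```text
clock: 6.95
position: [0.5668, 0.0538, 0.0756]
ee_rot: [2.074, 2.356, 0.012]
force: [-2.4, 6.7, 23.4]
width: 0.007
clock: 7.25
position: [0.5671, 0.0515, 0.0756]
ee_rot: [2.075, 2.356, 0.011]
force: [-2.1, 6.3, 25.5]
width: 0.003
```

```bash
python3 -m creep '[[[0.01,-0.1,0.02,0,0,0,-1],[0.03,-0.2,0.02,0,0,0,-1],[0.03,-0.2,0.02,0,0,0,-1]]]'; python3 - <<'E'
from h import *
for n,(a,b,c,d) in (("scene",(160,340,190,390)),):
  cv2.imwrite(f"pics/{n}5.png",cv2.resize(arm.get_image(n)[a:b,c:d,::-1],None,fx=4,fy=4)[:600])
E
```

```text
clock: 7.55
position: [0.5673, 0.0499, 0.0757]
ee_rot: [2.075, 2.357, 0.012]
force: [-2.3, 5.7, 22.4]
width: 0.003
```

View pics/scene5.png

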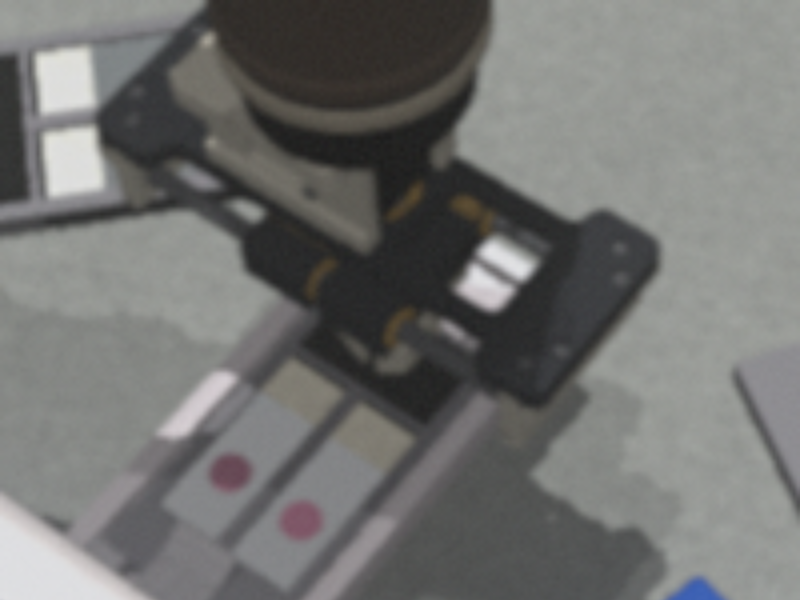

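```bash
python3 -m creep '[[[0.01,-0.1,0,0,0,0,-1],[0.02,-0.2,0,0,0,0,-1],[0.02,-0.2,0,0,0,0,-1]]]'; python3 -m creep '[[[0.01,-0.1,0,0,0,0,-1],[0.02,-0.2,0,0,0,0,-1],[0.02,-0.2,0,0,0,0,-1]]]'
```

```text
clock: 7.9
position: [0.5673, 0.0498, 0.0757]
ee_rot: [2.074, 2.359, 0.014]
force: [-2.2, 11.3, 21.0]
width: 0.006
clock: 8.2
position: [0.5673, 0.0495, 0.0757]
ee_rot: [-2.072, -2.36, -0.017]
force: [-3.7, 16.0, 19.4]
width: 0.003
```

```bash
python3 -m creep '[[[-0.01,0.1,0,0,0,0,-1],[-0.02,0.2,0.02,0,0,0,-1],[-0.02,0.2,0.02,0,0,0,-1]]]'; python3 -m creep '[[[0,0,0.2,0,0,0,-1],[0,0,0.8,0,0,0,-1],[0,0,3,0,0,0,-1],[0,0,7,0,0,0,-1],[0,0,11,0,0,0,-1]]]';  python3 -m creep '[[[-1,3,4,0,0,0,-1],[-3,7,8,0,0,0,-1],[-6,11,8,0,0,0,-1],[-9,14,8,0,0,0,-1],[-12,18,8,0,0,0,-1]]]'; python3 - <<'E'
from h import *
o=arm.observe();cv2.imwrite("pics/w6.png",arm.get_image("wrist")[:,:,::-1]);np.save("w6.npy",np.r_[o["position"],o["ee_rot"]])
for n,(a,b,c,d) in (("scene",(190,340,190,390)),("top",(180,290,300,450))):
  im=arm.get_image(n)[:,:,::-1];cv2.imwrite(f"pics/{n}6.png",im)
  cv2.imwrite(f"pics/{n}6c.png",cv2.resize(im[a:b,c:d],None,fx=4,fy=4))
E
```

```text
clock: 8.5
position: [0.5673, 0.0496, 0.0757]
ee_rot: [2.074, 2.359, 0.014]
force: [-1.9, 12.3, 19.1]
width: 0.004
clock: 9.0
position: [0.564, 0.0434, 0.1835]
ee_rot: [-2.078, -2.354, 0.003]
force: [1.2, 0.8, 0.7]
width: 0.004
clock: 9.5
position: [0.444, 0.2238, 0.2634]
ee_rot: [2.079, 2.354, -0.0]
force: [0.1, 0.5, 0.6]
width: 0.002
```

View pics/scene6c.png

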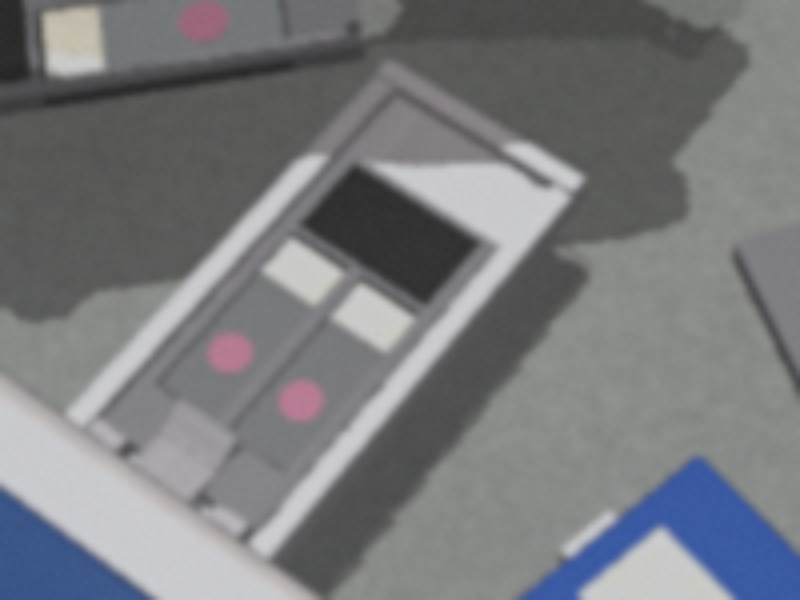

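View pics/top6c.png

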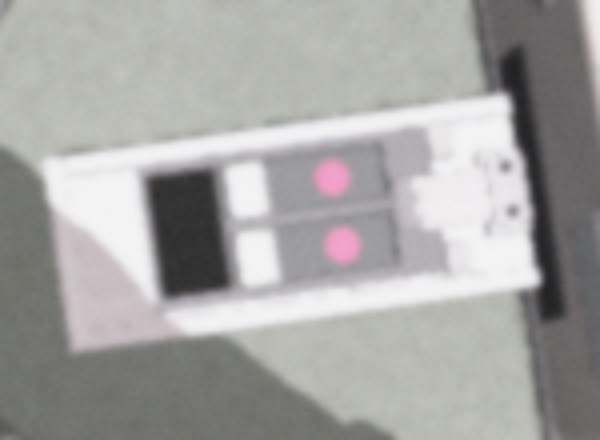

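```bash
python3 - <<'E'
from h import *
P={}
for k in "06":
  for n,roi in (("top",(300,195,360,280)),("scene",(255,195,345,275))):
    m=arm.camera_model(n);g=cv2.imread(f"pics/{n}{k}.png").max(2);x0,y0,x1,y1=roi
    nn,l,st,ce=cv2.connectedComponentsWithStats((g[y0:y1,x0:x1]<60).astype(np.uint8));i=1+st[1:,4].argmax()
    p=cast(m,m["cam_to_world"],ce[i]+[x0,y0],.0585)[0];P[n+k]=p
    r=cv2.minAreaRect((np.argwhere(l==i)[:,::-1]+[x0,y0]).astype(np.float32));b=cast(m,m["cam_to_world"],cv2.boxPoints(r),.0585)
    print(n,k,st[i],p.round(4),[round(float(np.degrees(np.arctan2(*(b[j+1]-b[j])[1::-1]))),1) for j in range(3)])
u=np.array([np.cos(np.radians(-82.7)),np.sin(np.radians(-82.7))])
for n in("top","scene"): d=(P[n+"6"]-P[n+"0"])[:2]; print(n,"travel",d@u,"side",d@[-u[1],u[0]])
# bystanders: image difference
# stop line from lip: outer-end tray = stop-186mm
m=arm.camera_model("top");T=m["cam_to_world"]
q=np.array([[62,128],[92,362]])/5+[300,195];o=cast(m,T,q,.057).mean(0)[:2]
print("stop-lead gap by lip/top:",186-1000*((P["top6"][:2]-o)@u+.122))
E
```

```text
top 0 [ 22  32  19  30 429] [0.5616 0.0789 0.0585] [-81.6, -171.9, 98.4]
scene 0 [ 23  23  41  31 625] [0.5615 0.0795 0.0585] [107.4, 7.0, -74.4]
top 6 [ 38  29  18  29 390] [0.5682 0.0481 0.0585] [-82.9, -173.4, 97.0]
scene 6 [ 12  37  41  33 662] [0.5683 0.0487 0.0585] [106.2, 6.4, -75.6]
top travel 0.03136875338869595 side 0.002639620128122057
scene travel 0.03145556576359729 side 0.002809772317990348
stop-lead gap by lip/top: 2.8345925640253142
```

View pics/top6.png

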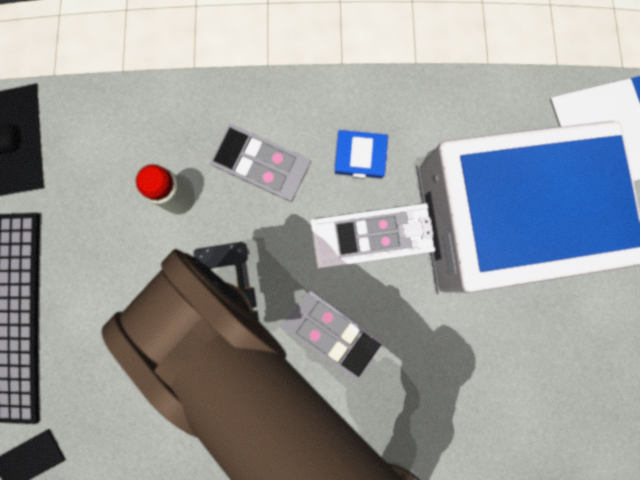

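```bash
python3 -m creep '[[[1,-2,4,0,0,0,-1],[3,-6,6,0,0,0,-1],[5,-10,6,0,0,0,-1],[7,-14.5,6,0,0,0,-1],[9,-19,6,0,0,0,-1]]]'; python3 -m creep '[[[2,-4,0,0,0,0,-1],[4,-8,0,0,0,0,-1],[5,-11,0,0,0,0,-1],[5,-11,0,0,0,0,-1],[5,-11,0,0,0,0,-1]]]'; python3 - <<'E'
from h import *
o=arm.observe();a=arm.get_image("wrist")[:,:,::-1];cv2.imwrite("pics/w7.png",a);np.save("w7.npy",np.r_[o["position"],o["ee_rot"]])
E
```

```text
clock: 10.15
position: [0.5361, 0.0298, 0.323]
ee_rot: [2.08, 2.354, -0.001]
force: [-0.0, 0.9, 0.2]
width: 0.003
clock: 10.65
position: [0.5851, -0.0787, 0.3222]
ee_rot: [-2.082, -2.351, 0.002]
force: [0.1, 1.4, -0.5]
width: 0.002
```

View pics/w7.png

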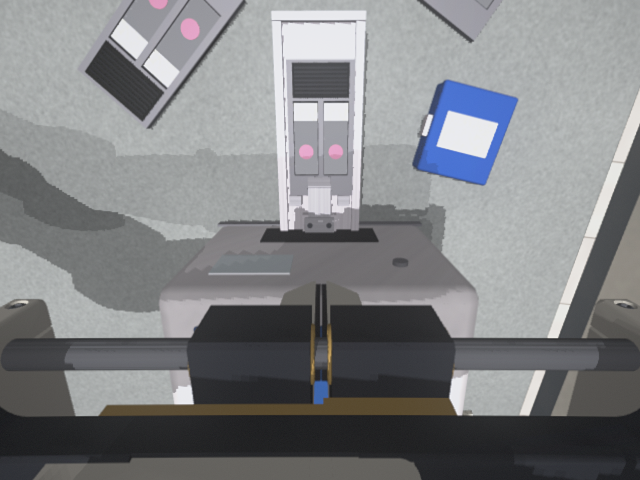

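```bash
python3 - <<'E'
from h import *
a=cv2.imread("pics/w7.png");cv2.imwrite("pics/w7c.png",cv2.resize(a[170:240,265:375],None,fx=7,fy=7,interpolation=cv2.INTER_CUBIC))
cv2.imwrite("pics/w7d.png",cv2.resize(a[0:110,260:380],None,fx=5,fy=5,interpolation=cv2.INTER_CUBIC))
E
```

```text
(no output)
```

View pics/w7c.png

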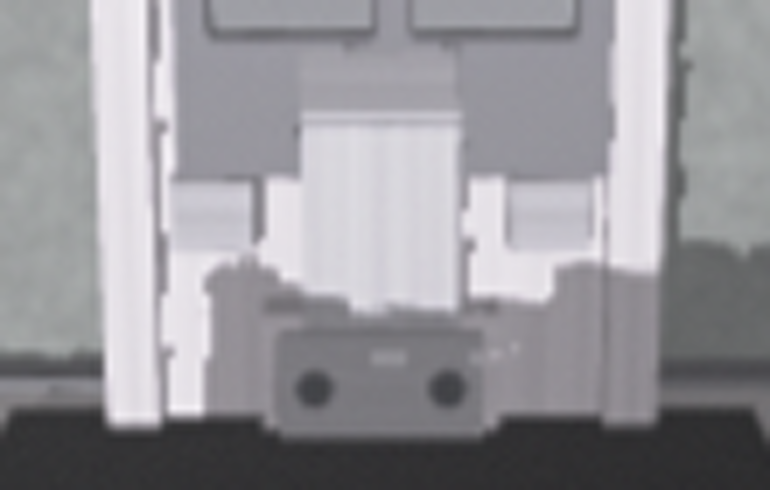

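View pics/w7d.png

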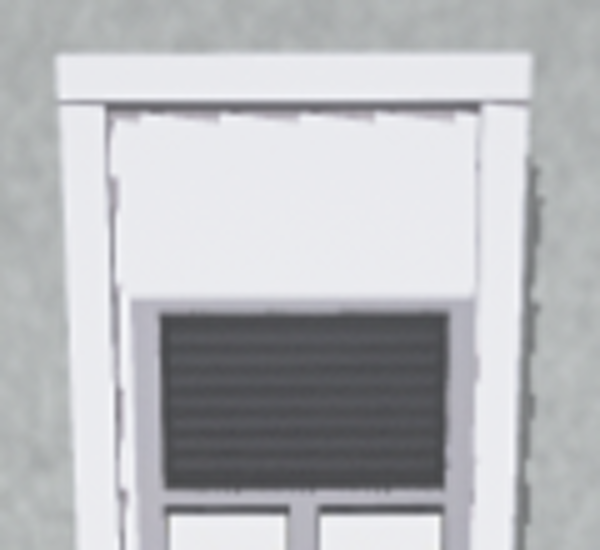

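```bash
python3 - <<'E'
from h import *
m=arm.camera_model("wrist");v=np.load("w7.npy");T=wristT({"position":v[:3],"ee_rot":v[3:]},m)
p=np.array([[300/5+260,103/5],[300/5+260,298/5],[300/5+260,483/5+0],[265+390/7,170+180/7]])
w=cast(m,T,p,.058);print(w.round(4),np.linalg.norm(np.diff(w,axis=0),axis=1))
o=arm.observe();print(o["clock"],o["force"],o["dq"].round(3))
arm.sign_off()
E
```

```text
[[ 0.5617  0.1026  0.058 ]
 [ 0.5659  0.068   0.058 ]
 [ 0.5701  0.033   0.058 ]
 [ 0.5837 -0.0724  0.058 ]] [0.03487733 0.0352544  0.10624032]
10.7 [-0.43523682  0.43524301  1.25251827] [-0.021 -0.014 -0.02   0.008 -0.    -0.002 -0.003]
the job is handed in; nothing more can be done
```

The holder is fully home against both steel stops and released. The job was handed in at 10.7 s, with the arm clear and touching nothing.

**What I did:** I pressed the closed fingertips on the thumb pad at about 18–25 N and slid the holder about 31 mm along the tray under the leaf spring. The pushing force then rose from about 6 to 16 N while the finger stopped moving. I eased off the push, lifted straight up and moved away.

**Last checks:**
- **Wrist picture:** the leading edge is flush with both stops, and the leaf spring rests on the holder. The holder lies square, slightly towards one rail.
- **Lip gap:** I measured 34.9 mm from the lip to the holder's outer end, against 35 mm expected when fully home.
- **Bystanders:** the box, bottle and flask were never approached. The box and flask look unmoved in the final top view; the bottle was hidden behind the arm.

**Disagreements:** a cruder estimate from the top camera gave a gap of 2.8 mm to the stops. The finger's own travel also came out about 1 mm longer than the holder's travel in the camera images. I trusted the close wrist view and the force rise over both. I had no direct reading of the leaf angle.

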